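Nip the pill mould in the screw clamp

TASK

Gently push the split bamboo pill mould along its bed until it is fully home against the end stop of the wooden screw clamp. Then nip it in place by screwing the inner brass thumb-wing down clockwise: feel for the moment the nose touches the mould and go about thirty degrees further, so that it is held firmly but not crushed, and let go. The big scalloped wooden collar around the wing holds the height setting for the whole batch and must not be turned, and the rest of the bench is to be left alone.

Things in the scene. Friction and masses are not known exactly. Their poses are not given: they have to be found in the camera images.
- clamp: Wooden screw clamp bolted to the bench. Origin: on the bench top, under the upright screw; x runs along the bed to the end stop, z up. Base plank 260 x 150, 25 high; its top is the bed's floor. The bed lies between two cheeks 48 apart and 18 high, x from -50 to 95, and is open at -x, nearest the robot. Sizes in mm
- stop_face (a point): Middle of the clamp's end stop face, at x = +95 in the clamp's frame, 45 above the bench; the stop is 50 high. The mould's far end butts on it when home
- bridge_top (a point): Top of the clamp's bridge, on the screw axis, 132 above the bench. The bridge is 56 deep (clamp x -28 to 28), 156 wide and 32 thick, on two posts (48 x 26, at y -58 and 58); mould and nose are below it, collar and wing above it
- mould: Split bamboo pill mould, yellow, two halves shut on each other, 190 long (its x), 44 wide, 0.2 to 0.35 kg, loose in the bed, x along the bed. Origin: centre of its underside, 25 above the bench. Thickness anything from 38 to 44, not to be read from this pose. It starts 20 to 50 short of home, out of the bed's open end; home, its origin is at the clamp's x = 0. Slides by 1 to 3 N
- mould_end (a point): Middle of the mould's outer end face (away from the stop, nearest the robot), 20 above its underside; a push here along the clamp's +x sends the mould home. Home, it is at the clamp's x = -95, 67 short of the bridge
- wing (a point): Inner knob: brass thumb-wing on the spindle, 42 long (point's x), 10 thick (y), 24 high. Site: middle of the wing, z up, about 196 above the bench. Sinks 3.2 mm per rad clockwise from above (to 13 in all); fingers should follow. Thread friction is 0.2 N m; once the nose bears, the twist felt climbs by 0.3 to 0.5 N m per rad. Stays where left
- spindle (a joint): Angle of the inner thumb-wing relative to the collar, rad, growing clockwise seen from above (screwing down). Starts at -0.3 to 0.3; the nose meets the mould some 0.4 to 3.4 rad later, depending on the mould's thickness and the collar's setting, so several grasps may be needed
- collar (a joint): Angle of the outer wooden collar, rad, growing clockwise from above. It is the clamp's height setting (1.3 mm per rad) and carries the spindle with it; it turns at about 0.6 N m, so fingers that press or rub on it turn it
- collar_mark (a point): Brass pin in the top face of the outer collar, 34 from the screw axis, level with that face, about 166 above the bench. The collar is a dark scalloped hardwood knob, 84 across, 22 thick. The wing's lower edge starts 16 to 20 above its top; only the bare spindle, 17 diameter, lies between
- nose: Leather-faced lower end of the spindle, 21 diameter, turning with the wing; origin: centre of its underside, 1 to 11 above the mould's top at the start. The leather gives: past first touch the load on the mould grows by about 80 N per rad of the wing. Thirty degrees gives about 42 N; 25 to 60 N is right; above 90 N the bamboo splits
- mortar: Bronze mortar, 116 diameter, 105 high, origin under its centre; leave alone
- pestle: Bronze pestle lying on the bench, 182 long (its x), origin under its middle; leave alone
- bell: Brass hand bell standing with its dark wooden handle up, 72 diameter, 132 high, origin under its centre; leave alone
- dish: Green celadon dish, 150 diameter, 30 high, origin under its centre; leave alone
- spare_half: Half of another bamboo mould lying on the bench, 170 x 42 x 18, origin under its centre; leave alone

How it is judged:
On the way, in this order (a step that is already met when the one before it is completed fails the run):
1. the mould is pushed home against the end stop (within 3 mm) while the nose does not yet bear on it (x of mould in the frame of clamp above -0.003 m and contact force between nose and mould below 1 N), for 0.2 s.
2. the nose bears on the mould with more than 25 N (contact force between nose and mould above 25 N), for 0.2 s.
At the end, for the whole second after the job is handed in: The mould lies home in the bed, within 3 mm of the end stop and square in the bed (0.06 rad), the nose bears on it with 25 to 60 N, mould and wing are at rest, and the collar's pin is within 4 mm of where it was (about 7 degrees) (x of mould in the frame of clamp above -0.003 m and angle between the x axis of mould and the x axis of clamp, either way round below 0.06 rad and contact force between nose and mould between 25 and 60 N and linear speed of mould below 0.01 m/s and velocity of joint spindle between -0.05 and 0.05 rad/s and distance of collar_mark from where it was at the start of the episode below 0.004 m); the robot touches nothing.
It fails at once if the outer collar is turned or shifted: its pin moves more than 4 mm (about 7 degrees) (distance of collar_mark from where it was at the start of the episode above 0.004 m).
It fails at once if the mould is crushed: the nose bears on it with more than 90 N (contact force between nose and mould above 90 N).
It fails at once if the mould is rammed: the robot pushes on it with more than 40 N (contact force between the arm and mould above 40 N).
It fails at once if something else on the bench is moved by more than 20 mm (distance of any of mortar, pestle, bell, dish, spare_half from where it was at the start of the episode above 0.02 m).
It also fails if it takes over 64 s, if anything falls off the work surface, if the arm or the gripper's body presses on something with over 40 N, if the wrist force passes 120 N, or if a joint passes its speed limit or range.

ROBOT

A 6-joint arm with a two-finger parallel gripper is mounted at the origin on the work surface. World frame = base frame: x ahead of the robot, y to its left, z up, the work surface at z = 0. Lengths are in m, angles in rad, forces in N, time in s.
With the tool pointing down it reaches from about 0.35 to 1 m from the base axis. Payload 7.1 kg.
Tool frame: the origin (TCP) lies on the centre line of the jaws, within the pads' length; the fingertips stand 22 mm ahead of it and the grasp point (between the pads) lies 3 mm ahead of it; z points along the fingers, y is the line along which they close (so a half turn about z gives the same grasp; the last joint's range is limited). The gripper opens to 85 mm and grips with 20 to 120 N. Pads are 22 mm wide; open, the fingers measure 114 mm over their backs; the gripper's body (76 mm by 85 mm) begins 54 mm behind the grasp point. The pads swing forward as they close: fully open they stand 13 mm farther back than shut.
Start: joints at [-1.342, 0.423, 1.63, -0, 1.089, -0.019], TCP at [0.153, -0.606, 0.253] pointing down, gripper open.
Joint ranges: [-3, 3], [-0.9, 2.11], [0.09, 2.58], [-1.31, 4.45], [0.11, 2.69], [-2.54, 2.54]. Speed limits (rad/s): [2.39, 2.39, 3.01, 3.14, 3.14, 3.14].

INTERFACE

Orientations are given as a 3x3 rotation matrix whose columns are the frame's x, y, z axes.
In Python, from plant import manip gives the robot as it stands.
- The arm moves only by the tool servo_tool, never from a script. Its argument "deltas" is a list of rows, each a list of 7 numbers: the turn, a rotation vector about the tool's x, y, z in rad, then the shift along the tool's x, y, z in cm, then the gripper's target within -1 to 1 (shut at 1, half-way at 0, fully open at -1). In form: [[ax, ay, az, dx, dy, dz, jaw], ...]. A call has 1 to 10 rows; each row is the pose to reach, as a shift and turn from the pose commanded when the call began, along the tool's axes at that moment; what a row does not reach only later rows make up. A row lasts 1/10 s, in which the tool goes at most 50 mm and 8.59 degrees, less where a joint would pass 70% of its speed; a pose out of reach is approached as far as the arm can. A call with a gripper value outside its range is refused whole. The fingers move at their own pace and stop on an object; "newtons" is the grip in N (left out, the last holds). Time passes only in rows, so rows that repeat a pose let the fingers close. It gives the time, the measured TCP pose, the force, the opening and the grip force at its end, in the units of the state.
- manip.observe(): the state, without advancing time (a new reading comes with each control period).
- manip.camera(name): name is "side" or "top"; returns a dict with "img" (400x640x3 uint8, blue, green, red), "range_z" (400x640 float32, m along the optical axis (not along the pixel's ray), 0 where there is no reading), "K" (3x3 intrinsics, pixels), "R" (3x3) and "t" (3): a world point X has camera coordinates R X + t. Camera axes: x right, y down, z forward; pixel columns grow to the right and rows downward; lengths in m; the calibration is good to about 2 mm. A picture is of the moment at which its call begins.
- manip.finish_job(): hands the job in; it is judged then, once.
The state is a dict: "clock": time; "joints": joint angles; "qvel": joint speeds; "joint_torque": joint torques, N m; "tool_pos": TCP position; "tcp_rot": TCP orientation; "ft_force": force on the tool from outside, world axes, zero at the start; "ft_torque": the same for the moment, N m; "grip_width": finger opening in m; "grasp_force": force on a finger pad.
Only numpy, scipy, OpenCV 4.12 (cv2) and the standard library are available. Lean on these libraries where they do the work, as an engineer would, in place of code of your own. Each camera call takes 0.05 s, during which the arm holds its last target. There are 200 camera calls.

## Working session

There is one attempt and no reset: what is moved stays moved. The work goes in short steps, Python scripts to look and compute and a tool call to move; the robot and the scene stay as the last step left them, time stands still between calls to the robot, and variables do not carry over. Pictures are saved under pics/ and viewed, at most 10 in all, crops included, and the job is handed in when it is done.

Besides the shell and the picture viewer there is one more tool, called after "Emit:" as name(argument=value, ...) on one line, values as JSON. servo_tool: Moves the arm, as the interface text tells. Its arguments: {"type":"object","properties":{"deltas":{"type":"array","items":{"type":"array","items":{"type":"number"}}},"newtons":{"type":"number"}},"required":["deltas"]}

```bash
mkdir -p pics; cat > h.py <<'E'
import numpy as np, cv2
from plant import manip
def cloud(c):
    K,R,t=map(np.array,(c["K"],c["R"],c["t"])); z=c["range_z"]
    v,u=np.mgrid[:z.shape[0],:z.shape[1]]
    P=np.stack([(u-K[0,2])/K[0,0]*z,(v-K[1,2])/K[1,1]*z,z],-1)
    return (P-t.ravel())@R
def ray(c,u,v,h):
    K,R,t=map(np.array,(c["K"],c["R"],c["t"]))
    d=R.T@np.linalg.solve(K,[u,v,1]); o=-R.T@t.ravel()
    return o+d*(h-o[2])/d[2]
E
python3 - <<'E'
from h import *
for n in ("top","side"):
    c=manip.camera(n); cv2.imwrite(f"pics/{n}0.png",c["img"]); np.savez(f"{n}0.npz",**c)
    print(n,-np.array(c["R"]).T@np.array(c["t"]).ravel(), np.array(c["R"])[2],c["K"][0][0])
s=manip.observe(); print(s)
E
```

```text
top [0.45806091 0.03890526 1.42480908] [ 0.07224208 -0.01914123 -0.99720344] 514.9127545758795
side [-0.03608799  0.92521316  0.80118712] [ 0.47570993 -0.71560451 -0.51147849] 458.6228346598478
{'clock': 0.1, 'joints': array([-1.34198302e+00,  4.23736183e-01,  1.63064102e+00, -5.16673102e-06,
        1.08864317e+00, -1.89843802e-02]), 'qvel': array([-4.51568827e-04, -1.35586347e-03, -9.04986587e-04,  1.94153960e-03,
        9.43626759e-05, -5.41309718e-04]), 'joint_torque': array([-2.83570043e-04, -5.58427835e+01, -2.82444441e+01, -1.22796723e-05,
        3.02778048e-03, -1.65042625e-06]), 'tool_pos': array([ 0.15321539, -0.60542341,  0.25263027]), 'tcp_rot': array([[ 9.69454348e-01,  2.45271602e-01, -3.28297589e-04],
       [ 2.45271821e-01, -9.69453353e-01,  1.38947421e-03],
       [ 2.25293678e-05, -1.42755396e-03, -9.99998981e-01]]), 'ft_force': array([ 0.1773263 , -0.05853271, -0.49400236]), 'ft_torque': array([-0.04724581,  0.00434129,  0.02829062]), 'grasp_force': 0.0, 'grip_width': 0.08532801312466178}
```

View pics/top0.png

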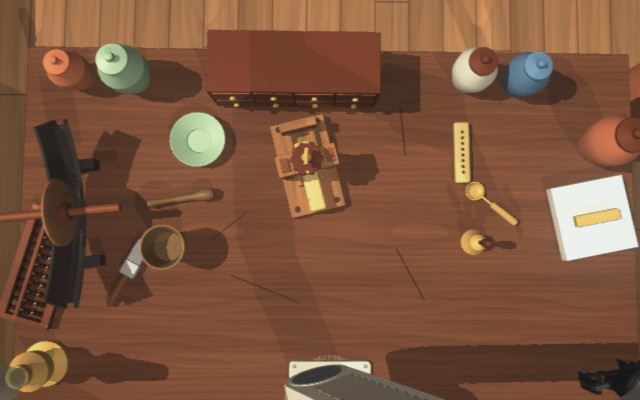

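View pics/side0.png

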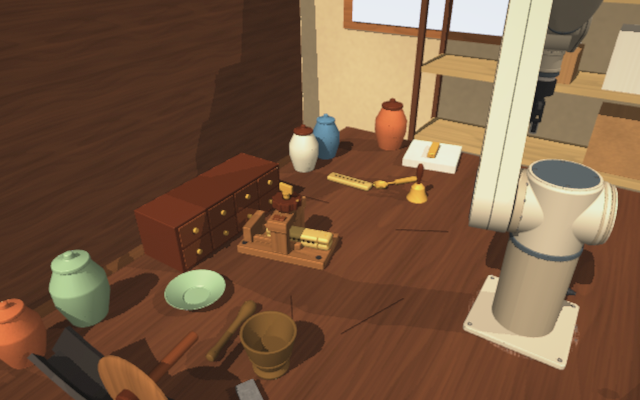

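The top view shows the clamp at about (308,165), with its open end facing the robot (down) and the yellow mould end at about (316,205). The wing is at (306,153). The side view shows the same, with the clamp at (290,230).

```bash
python3 - <<'E'
from h import *
c=dict(np.load("top0.npz")); P=cloud(c); img=c["img"]
sub=np.s_[100:230,260:360]
Q=P[sub]; I=img[sub].reshape(-1,3); Q=Q.reshape(-1,3)
def rect(m,name):
    q=Q[m]; r=cv2.minAreaRect((q[:,:2]*1000).astype(np.float32)); print(name,len(q),np.round(q.mean(0),4),r)
    print(cv2.boxPoints(r).round(0).tolist())
z=Q[:,2]
hsv=cv2.cvtColor(I[None],cv2.COLOR_BGR2HSV)[0]
rect((z>.015)&(z<.032),"base"); rect((z>.125)&(z<.138),"bridge"); rect((z>.158)&(z<.172),"collar"); rect((z>.195)&(z<.23),"wing")
yel=(hsv[:,0]>18)&(hsv[:,0]<35)&(hsv[:,1]>80)&(hsv[:,2]>130)
rect(yel&(z>.055)&(z<.08),"mould")
print(np.histogram(z,bins=np.arange(0,.24,.01)))
cv2.imwrite("pics/crop1.png",cv2.resize(img[105:225,260:360],None,fx=5,fy=5,interpolation=cv2.INTER_CUBIC))
c=dict(np.load("side0.npz"))
cv2.imwrite("pics/crop2.png",cv2.resize(c["img"][170:270,230:350],None,fx=6,fy=6,interpolation=cv2.INTER_CUBIC))
E
```

```text
base 2334 [0.6303 0.0609 0.0256] ((654.361328125, 54.54290008544922), (310.9180908203125, 273.19952392578125), 1.9295262098312378)
[[494.0, 186.0], [504.0, -87.0], [814.0, -77.0], [805.0, 196.0]]
bridge 566 [0.6374 0.0641 0.133 ] ((638.9630737304688, 64.85343170166016), (56.82102966308594, 156.198974609375), 14.347949028015137)
[[592.0, 133.0], [631.0, -18.0], [686.0, -4.0], [647.0, 148.0]]
collar 673 [0.6378 0.0645 0.1663] ((638.2742309570312, 65.03846740722656), (81.60986328125, 78.7734603881836), 20.52579116821289)
[[586.0, 88.0], [614.0, 14.0], [690.0, 42.0], [663.0, 116.0]]
wing 72 [0.6379 0.065  0.2073] ((639.1275024414062, 66.01657104492188), (41.38996505737305, 9.596918106079102), 0.3831436336040497)
[[618.0, 71.0], [618.0, 61.0], [660.0, 61.0], [660.0, 71.0]]
mould 583 [0.5675 0.0461 0.064 ] ((606.7496337890625, 56.03461456298828), (187.0227508544922, 41.936248779296875), 14.569365501403809)
[[511.0, 53.0], [522.0, 12.0], [703.0, 59.0], [692.0, 100.0]]
(array([4306,  149, 2055,  335,  472,  232,  700,  426,   80,   13,   16,
         41,   89,  575,   70,   14,  626,   55,   37,    7,   61,   10,
          0]), array([0.  , 0.01, 0.02, 0.03, 0.04, 0.05, 0.06, 0.07, 0.08, 0.09, 0.1 ,
       0.11, 0.12, 0.13, 0.14, 0.15, 0.16, 0.17, 0.18, 0.19, 0.2 , 0.21,
       0.22, 0.23]))
```

View pics/crop1.png

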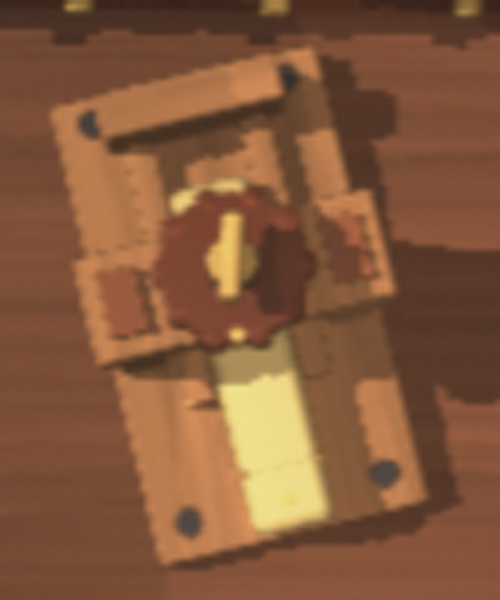

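View pics/crop2.png

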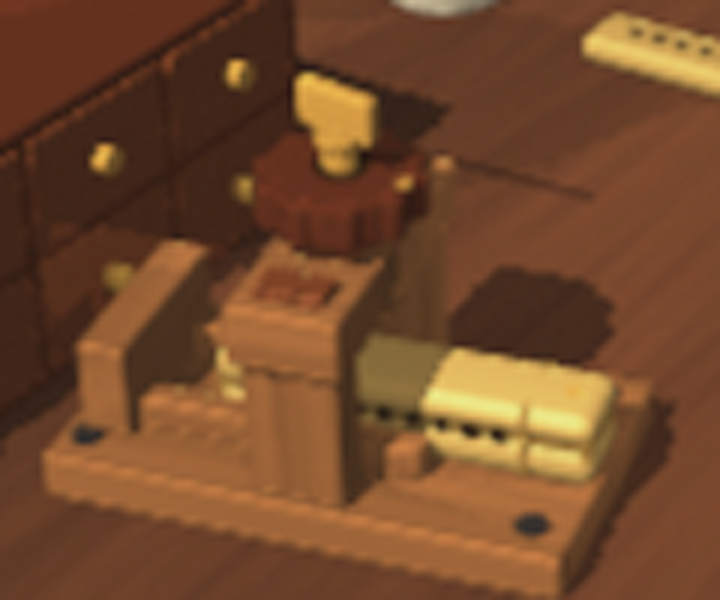

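The clamp origin is near (0.639, 0.065) with a yaw of about 14.4°, and the tool is already parallel to it (14.2°). The mould end is at clamp x of about -0.127, 32 mm short of home, and its top is at about 0.064. I'll go to behind the mould with the jaws shut.

Emit:
servo_tool(deltas=[[0, 0, 0, 2, -2.2, 0, 1], [0, 0, 0, 4.5, -5, 0, 1], [0, 0, 0, 7, -7.9, 0, 1], [0, 0, 0, 9.4, -10.6, 0, 1], [0, 0, 0, 11.8, -13.3, 0, 1], [0, 0, 0, 14.2, -16, 0, 1], [0, 0, 0, 16.6, -18.7, 0, 1], [0, 0, 0, 19, -21.4, 0, 1], [0, 0, 0, 21.4, -24.1, 0, 1], [0, 0, 0, 23.5, -26.5, 0, 1]], newtons=30)

```text
clock: 1.1
tool_pos: [0.3164, -0.2897, 0.2532]
tcp_rot: [[0.969, 0.245, -0.0], [0.245, -0.969, 0.0], [-0.0, -0.0, -1.0]]
ft_force: [0.2, -0.8, -0.1]
grip_width: 0.0001
grasp_force: 0.0
```

Emit:
servo_tool(deltas=[[0, 0, 0, 2.4, -2.7, 0, 1], [0, 0, 0, 4.8, -5.4, 0, 1], [0, 0, 0, 7.2, -8.1, 0, 1], [0, 0, 0, 9.6, -10.8, 0, 1], [0, 0, 0, 12, -13.5, 0, 1], [0, 0, 0, 14.4, -16.2, 0, 1], [0, 0, 0, 16.8, -18.9, 0, 1], [0, 0, 0, 19.2, -21.6, 0, 1], [0, 0, 0, 21.6, -24.3, 0, 1], [0, 0, 0, 23.5, -26.5, 0, 1]])

```text
clock: 2.1
tool_pos: [0.4795, 0.025, 0.2532]
tcp_rot: [[0.969, 0.246, -0.0], [0.246, -0.969, 0.0], [-0.0, -0.0, -1.0]]
ft_force: [0.0, -0.2, -0.2]
grip_width: -0.0001
grasp_force: 0.0
```

```bash
cat > st.py <<'E'
from h import *
s=manip.observe(); C=np.array([.639,.065]); a=np.radians(14.4); e=np.array([np.cos(a),np.sin(a)]); n=np.array([-e[1],e[0]])
p=s["tool_pos"]; R=s["tcp_rot"]
print("t",s["clock"],"clampxy mm",((p[:2]-C)@e*1e3).round(1),((p[:2]-C)@n*1e3).round(1),"z",p[2]*1e3,"yaw x",np.degrees(np.arctan2(R[1,0],R[0,0])),"tilt",R[:,2].round(4),"F",s["ft_force"].round(2),"T",s["ft_torque"].round(3),"w",s["grip_width"],"g",s["grasp_force"],"q",s["joints"].round(2))
E
python3 st.py
```

```text
t 2.1 clampxy mm -164.4 0.9 z 253.17971127406784 yaw x 14.2452086780465 tilt [-1.e-04  1.e-04 -1.e+00] F [ 0.02 -0.18 -0.22] T [ 0.025 -0.043 -0.058] w -6.577446885760195e-05 g 0.0 q [0.03 0.21 1.94 0.   0.99 1.35]
```

Emit:
servo_tool(deltas=[[0, 0, 0, 0, 0.1, 2, 1], [0, 0, 0, 0, 0.1, 5, 1], [0, 0, 0, 0, 0.1, 8, 1], [0, 0, 0, 0, 0.1, 11, 1], [0, 0, 0, 0, 0.1, 14, 1], [0, 0, 0, 0, 0.1, 17, 1], [0, 0, 0, 0.5, 0.1, 19, 1], [0, 0, 0, 1.2, 0.1, 19.6, 1], [0, 0, 0, 1.8, 0.1, 19.6, 1], [0, 0, 0, 2, 0.1, 19.6, 1]])

```text
clock: 3.1
tool_pos: [0.5002, 0.0273, 0.0581]
tcp_rot: [[0.969, 0.245, 0.002], [0.245, -0.969, 0.0], [0.002, 0.0, -1.0]]
ft_force: [0.2, 0.4, 0.9]
grip_width: -0.0
grasp_force: 0.0
```

Emit:
servo_tool(deltas=[[0, 0, 0, 0.3, 0, 0, 1], [0, 0, 0, 0.6, 0, 0, 1], [0, 0, 0, 0.9, 0, 0, 1], [0, 0, 0, 1.2, 0, 0, 1], [0, 0, 0, 1.5, 0, 0, 1], [0, 0, 0, 1.8, 0, 0, 1], [0, 0, 0, 2.1, 0, 0, 1], [0, 0, 0, 2.4, 0, 0, 1], [0, 0, 0, 2.6, 0, 0, 1], [0, 0, 0, 2.7, 0, 0, 1]])

```text
clock: 4.1
tool_pos: [0.5252, 0.0338, 0.0573]
tcp_rot: [[0.969, 0.245, 0.0], [0.245, -0.969, 0.0], [0.0, 0.0, -1.0]]
ft_force: [-3.9, -0.2, 2.6]
grip_width: -0.0001
grasp_force: 1.8
```

```bash
python3 st.py
```

```text
t 4.1 clampxy mm -118.0 -1.9 z 57.28025886617666 yaw x 14.20088464747532 tilt [ 5.e-04  0.e+00 -1.e+00] F [-3.88 -0.24  2.57] T [-0.153  0.503 -0.011] w -0.00011123226869681439 g 1.8312415338732535 q [0.04 0.59 1.95 0.   0.6  1.36]
```

Emit:
servo_tool(deltas=[[0, 0, 0, 0.15, 0, 0, 1], [0, 0, 0, 0.3, 0, 0, 1], [0, 0, 0, 0.45, 0, 0, 1], [0, 0, 0, 0.6, 0, 0, 1], [0, 0, 0, 0.7, 0, 0, 1], [0, 0, 0, 0.8, 0, 0, 1], [0, 0, 0, 0.9, 0, 0, 1], [0, 0, 0, 0.9, 0, 0, 1]])

```text
clock: 4.9
tool_pos: [0.5338, 0.036, 0.0573]
tcp_rot: [[0.969, 0.245, 0.001], [0.245, -0.969, 0.0], [0.001, 0.0, -1.0]]
ft_force: [-0.7, 0.4, -1.4]
grip_width: 0.0003
grasp_force: 0.5
```

Emit:
servo_tool(deltas=[[0, 0, 0, 0.05, 0, 0, 1], [0, 0, 0, 0.1, 0, 0, 1], [0, 0, 0, 0.15, 0, 0, 1], [0, 0, 0, 0.15, 0, 0, 1]])

```text
clock: 5.3
tool_pos: [0.5345, 0.0363, 0.0573]
tcp_rot: [[0.969, 0.245, -0.001], [0.245, -0.969, -0.0], [-0.001, -0.0, -1.0]]
ft_force: [-3.7, -1.1, 1.6]
grip_width: -0.0003
grasp_force: 2.1
```

Emit:
servo_tool(deltas=[[0, 0, 0, 0.1, 0, 0, 1], [0, 0, 0, 0.15, 0, 0, 1], [0, 0, 0, 0.2, 0, 0, 1], [0, 0, 0, 0.2, 0, 0, 1]])

```text
clock: 5.7
tool_pos: [0.5345, 0.0363, 0.0572]
tcp_rot: [[0.969, 0.245, -0.005], [0.245, -0.969, -0.001], [-0.005, -0.001, -1.0]]
ft_force: [-10.0, -3.3, 8.0]
grip_width: -0.0
grasp_force: 5.4
```

```bash
python3 st.py; python3 - <<'E'
from h import *
c=manip.camera("side"); cv2.imwrite("pics/s1.png",cv2.resize(c["img"][170:270,230:350],None,fx=6,fy=6,interpolation=cv2.INTER_CUBIC))
c=manip.camera("top"); P=cloud(c).reshape(-1,3); a=np.radians(14.4); e=np.array([np.cos(a),np.sin(a)]);n=np.array([-e[1],e[0]])
x=(P[:,:2]-[.639,.065])@e; y=(P[:,:2]-[.639,.065])@n; m=(abs(y)<.012)&(abs(P[:,2]-.064)<.004)
print("far end", np.sort(x[m&(x>.03)])[-6:], "stop", np.median(x[(abs(y)<.04)&(x>.08)&(P[:,2]>.07)&(P[:,2]<.08)]), np.sort(x[(abs(y)<.04)&(x>.07)&(P[:,2]>.068)&(P[:,2]<.08)])[:5])
E
```

```text
t 5.7 clampxy mm -108.3 -1.8 z 57.18258530780824 yaw x 14.202456606768546 tilt [-4.8e-03 -7.0e-04 -1.0e+00] F [-10.02  -3.33   7.97] T [-0.639  1.415  0.023] w -3.4947440737650514e-05 g 5.39078878608187 q [ 0.05  0.6   1.92 -0.    0.62  1.37]
far end [0.17148881 0.17183865 0.17269449 0.1731392  0.17335247 0.17362084] stop 0.10821390426613386 [0.07089523 0.07161409 0.07166726 0.07277402 0.07386151]
```

View pics/s1.png

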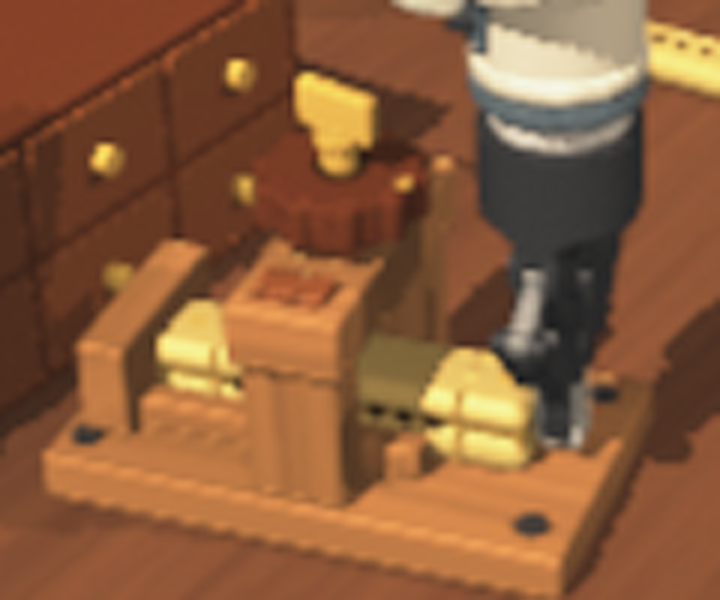

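The force rose to 10 N with no further motion, and in the picture the mould's far end meets the stop at crop (165,345). It is home, so I'll back off, rise and turn for the half-turned wing grasp, which leaves about 4 rad of clockwise wrist range.

Emit:
servo_tool(deltas=[[0, 0, 0, -0.3, 0, 0, 1], [0, 0, 0, -1, 0, 0, 1], [0, 0, 0, -3, 0, 0, 1], [0, 0, 0, -4, 0, -2, 0.5], [0, 0, 0, -4, 0, -6, 0.3], [0, 0, 0, -4, 0, -10, 0.3], [0, 0, 0, -4, 0, -14, 0.3], [0, 0, 0, -4, 0, -18, 0.3], [0, 0, 0, -4, 0, -21, 0.3], [0, 0, 0, -4, 0, -22.5, 0.3]])

```text
clock: 6.8
tool_pos: [0.4996, 0.0271, 0.2857]
tcp_rot: [[0.969, 0.245, 0.006], [0.245, -0.969, 0.0], [0.006, 0.001, -1.0]]
ft_force: [0.3, -0.0, -0.7]
grip_width: 0.0301
grasp_force: 0.0
```

```bash
python3 st.py; python3 - <<'E'
from h import *
c=manip.camera("top"); P=cloud(c).reshape(-1,3);I=cv2.cvtColor(c["img"],cv2.COLOR_BGR2HSV).reshape(-1,3)
a=np.radians(14.4); e=np.array([np.cos(a),np.sin(a)]);n=np.array([-e[1],e[0]])
x=(P[:,:2]-[.639,.065])@e; y=(P[:,:2]-[.639,.065])@n; yel=(I[:,0]>18)&(I[:,0]<35)&(I[:,1]>80)
m=(abs(y)<.025)&yel&(abs(P[:,2]-.064)<.006)&(abs(x)<.12)
print("mould x",np.sort(x[m])[[0,1,5,-6,-2,-1]])
print("stop edge",np.sort(x[(abs(y)<.03)&(abs(P[:,2]-.075)<.003)&(abs(x)<.13)])[:4])
c2=manip.camera("side"); P=cloud(c2).reshape(-1,3)
for nm,Q in(("top",cloud(c).reshape(-1,3)),("side",P)):
    d=np.hypot(Q[:,0]-.639,Q[:,1]-.065)
    m=(d<.03)&(Q[:,2]>.186)&(Q[:,2]<.225); q=Q[m]; r=cv2.minAreaRect((q[:,:2]*1000).astype(np.float32)); print(nm,m.sum(),r,q[:,2].min(),q[:,2].max())
    m=(d<.03)&(Q[:,2]>.203)&(Q[:,2]<.225); q=Q[m]
    print(np.percentile(q[:,2],[10,50,90]), q.mean(0))
    m=(d<.05)&(abs(Q[:,2]-.166)<.004); q=Q[m]; (cc,rr)=cv2.minEnclosingCircle((q[:,:2]*1000).astype(np.float32)); print("collar",cc,rr,np.median(q[:,2]))
E
```

```text
t 6.8 clampxy mm -144.5 -2.0 z 285.7098266706624 yaw x 14.199556334146594 tilt [ 6.3e-03  4.0e-04 -1.0e+00] F [ 0.3  -0.05 -0.67] T [-0.008 -0.003 -0.001] w 0.030070549680166526 g 0.0 q [0.03 0.2  1.87 0.   1.07 1.35]
mould x [-0.05334173 -0.05277412 -0.05083507  0.09143304  0.09206034  0.0926039 ]
stop edge [0.06874096 0.09427871 0.09429591 0.09442767]
top 96 ((638.3090209960938, 64.61229705810547), (21.078126907348633, 39.94892501831055), 68.73116302490234) 0.18612685277581326 0.2118767780492556
[0.2046911  0.20775219 0.21054847] [0.63805113 0.065114   0.20773833]
collar (638.5259399414062, 65.05009460449219) 41.33053970336914 0.16643763901675568
side 117 ((634.107177734375, 68.04084777832031), (16.861461639404297, 42.738155364990234), 89.83837890625) 0.18616363562885688 0.21025913350977168
[0.20403859 0.20694309 0.20863817] [0.63435137 0.06689893 0.20683431]
collar (636.9933471679688, 64.72394561767578) 43.24461364746094 0.16627037533466058
```

The mould's far end is at 0.092–0.093 against a stop edge at 0.094, so it is home. The wing is at (0.6385, 0.065).

Emit:
servo_tool(deltas=[[0, 0, -0.14, 1.4, 0, 0, 0.3], [0, 0, -0.28, 2.9, 0, 0, 0.3], [0, 0, -0.42, 4.3, 0, 0, 0.3], [0, 0, -0.56, 5.8, -0.1, 0, 0.3], [0, 0, -0.7, 7.2, -0.1, 0, 0.3], [0, 0, -0.84, 8.7, -0.2, 0, 0.3], [0, 0, -0.98, 10.1, -0.2, 0, 0.3], [0, 0, -1.12, 11.6, -0.3, 0, 0.3], [0, 0, -1.26, 13, -0.3, 0, 0.3], [0, 0, -1.4, 14.4, -0.3, 0, 0.3]])

```text
clock: 7.9
tool_pos: [0.637, 0.0654, 0.2803]
tcp_rot: [[-0.083, 0.997, -0.002], [0.997, 0.083, -0.0], [0.0, -0.002, -1.0]]
ft_force: [0.7, 0.2, 0.2]
grip_width: 0.0303
grasp_force: 0.0
```

Emit:
servo_tool(deltas=[[0, 0, -0.14, 0, 0, 0, 0.3], [0, 0, -0.28, 0, 0, 0, 0.3], [0, 0, -0.42, 0, 0, 0, 0.3], [0, 0, -0.56, 0, 0, 0, 0.3], [0, 0, -0.7, 0, 0, 0, 0.3], [0, 0, -0.84, 0, 0, 0, 0.3], [0, 0, -0.98, 0, 0, 0, 0.3], [0, 0, -1.12, 0, 0, 0, 0.3], [0, 0, -1.26, 0, 0, 0, 0.3], [0, 0, -1.4, 0, 0, 0, 0.3]])

```text
clock: 8.9
tool_pos: [0.6365, 0.0652, 0.2803]
tcp_rot: [[-0.996, 0.088, -0.002], [0.088, 0.996, -0.0], [0.002, -0.0, -1.0]]
ft_force: [-0.3, -0.4, -0.2]
grip_width: 0.0298
grasp_force: 0.0
```

Emit:
servo_tool(deltas=[[0, 0, -0.1, 0, 0, 0, 0.3], [0, 0, -0.1, 0, 0, 0, 0.3]])

```text
clock: 9.1
tool_pos: [0.6365, 0.0652, 0.2805]
tcp_rot: [[-1.0, -0.007, -0.002], [-0.007, 1.0, -0.0], [0.002, -0.0, -1.0]]
ft_force: [-1.1, 0.7, -0.1]
grip_width: 0.03
grasp_force: 0.0
```

```bash
python3 st.py;python3 -c "
from h import *
print(manip.observe()['tool_pos'])"
```

```text
t 9.1 clampxy mm -2.4 0.8 z 280.5238570613002 yaw x -179.60036004512875 tilt [-1.8e-03 -1.0e-04 -1.0e+00] F [-1.08  0.66 -0.14] T [-0.043 -0.023  0.013] w 0.030039847241068944 g 0.0 q [ 0.08  0.42  1.57  0.    1.15 -1.49]
[0.6365053  0.06522848 0.28052386]
```

Emit:
servo_tool(deltas=[[0, 0, 0, -0.2, 0, 1.5, 0.3], [0, 0, 0, -0.2, 0, 3, 0.3], [0, 0, 0, -0.2, 0, 4.5, 0.3], [0, 0, 0, -0.2, 0, 6, 0.3], [0, 0, 0, -0.2, 0, 7, 0.3], [0, 0, 0, -0.2, 0, 7.1, 0.3], [0, 0, 0, -0.2, 0, 7.1, 0.3]])

```text
clock: 9.8
tool_pos: [0.639, 0.0652, 0.211]
tcp_rot: [[-1.0, -0.006, -0.0], [-0.006, 1.0, -0.0], [0.0, -0.0, -1.0]]
ft_force: [0.6, -0.3, 1.0]
grip_width: 0.0298
grasp_force: 0.0
```

```bash
python3 st.py; python3 - <<'E'
from h import *
a=cv2.resize(manip.camera("side")["img"][150:250,240:340],None,fx=4,fy=4,interpolation=cv2.INTER_CUBIC)
b=cv2.resize(manip.camera("top")["img"][100:200,255:355],None,fx=4,fy=4,interpolation=cv2.INTER_CUBIC)
cv2.imwrite("pics/g1.png",np.hstack([a,b]))
E
```

```text
t 9.8 clampxy mm 0.1 0.2 z 211.01736367956087 yaw x -179.65357966001972 tilt [-4.e-04 -0.e+00 -1.e+00] F [ 0.61 -0.31  0.96] T [-0.012 -0.059  0.012] w 0.029767508583160015 g 0.0 q [ 0.08  0.5   1.62 -0.    1.03 -1.49]
```

View pics/g1.png

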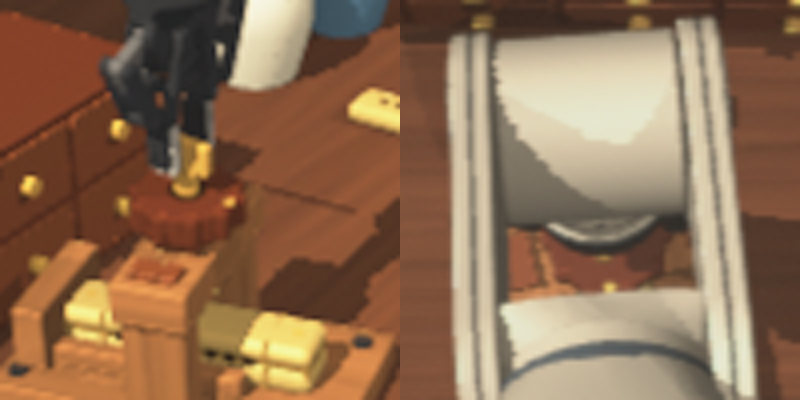

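The side view (left half) shows the fingers straddling the wing at about (190,155), clear of the collar below at (190,205). Now I'll grip.

Emit:
servo_tool(deltas=[[0, 0, 0, 0, 0, 0, 0.7], [0, 0, 0, 0, 0, 0, 1], [0, 0, 0, 0, 0, 0, 1], [0, 0, 0, 0, 0, 0, 1], [0, 0, 0, 0, 0, 0, 1]], newtons=60)

```text
clock: 10.4
tool_pos: [0.6395, 0.065, 0.2124]
tcp_rot: [[-1.0, -0.006, 0.002], [-0.006, 1.0, -0.0], [-0.002, -0.0, -1.0]]
ft_force: [-1.5, -1.9, 6.2]
grip_width: 0.0087
grasp_force: 59.9
```

```bash
python3 st.py
```

```text
t 10.4 clampxy mm 0.5 -0.1 z 212.3837265800723 yaw x -179.66300355240634 tilt [ 1.6e-03 -2.0e-04 -1.0e+00] F [-1.49 -1.93  6.25] T [-0.387  0.231 -0.168] w 0.008714564014069786 g 59.867761731147766 q [ 0.08  0.49  1.62 -0.    1.03 -1.49]
```

```bash
cat > tq.py <<'E'
from h import *
T=[];F=[]
for i in range(4):
    manip.camera("top"); s=manip.observe(); T.append(s["ft_torque"][2]); F.append(s["ft_force"])
R=s["tcp_rot"]; yaw=np.degrees(np.arctan2(R[1,0],R[0,0])); cw=np.radians((-179.66-yaw)%360) if True else 0
print("t",round(s["clock"],2),"cw rad",round(cw if cw<5 else cw-2*np.pi,3),"Tz",np.round(np.mean(T),3),np.round(np.std(T),3),"F",np.mean(F,0).round(1),"xyz",(s["tool_pos"]*1e3).round(1),"q6",s["joints"][5].round(2),"g",round(s["grasp_force"],1))
E
python3 tq.py
```

```text
t 10.6 cw rad 0.0 Tz -0.207 0.021 F [-1.  -1.7  6. ] xyz [639.5  65.  212.4] q6 -1.49 g 59.9
```

Emit:
servo_tool(deltas=[[0, 0, 0.05, 0, 0, 0.02, 1], [0, 0, 0.1, 0, 0, 0.03, 1], [0, 0, 0.15, 0, 0, 0.05, 1]])

```text
clock: 10.9
tool_pos: [0.6395, 0.0647, 0.2119]
tcp_rot: [[-0.989, 0.145, 0.002], [0.145, 0.989, -0.001], [-0.002, -0.001, -1.0]]
ft_force: [-1.7, -4.2, 7.7]
grip_width: 0.0086
grasp_force: 59.7
```

```bash
python3 tq.py
```

```text
t 11.1 cw rad 0.15 Tz 0.023 0.06 F [-1.2 -3.6  6.7] xyz [639.5  64.7 211.9] q6 -1.34 g 59.8
```

Emit:
servo_tool(deltas=[[0, 0, 0.05, 0, 0, 0.02, 1], [0, 0, 0.1, 0, 0, 0.03, 1], [0, 0, 0.15, 0, 0, 0.05, 1]])

```text
clock: 11.4
tool_pos: [0.6394, 0.0643, 0.2115]
tcp_rot: [[-0.957, 0.291, 0.001], [0.291, 0.957, -0.002], [-0.002, -0.001, -1.0]]
ft_force: [-1.6, -5.9, 7.8]
grip_width: 0.0084
grasp_force: 59.8
```

```bash
python3 tq.py
```

```text
t 11.6 cw rad 0.3 Tz 0.01 0.063 F [-1.8 -4.9  6.6] xyz [639.4  64.3 211.4] q6 -1.19 g 59.8
```

Side force grows as I turn, so the grasp is about 2.4 mm off the screw axis in tool x. I'll open, shift by that, and re-grip.

Emit:
servo_tool(deltas=[[0, 0, 0, 0, 0, 0, 0.4], [0, 0, 0, 0, 0, 0, 0.4], [0, 0, 0, 0.24, 0, 0, 0.4], [0, 0, 0, 0.24, 0, 0, 0.4]])

```text
clock: 12.0
tool_pos: [0.6362, 0.0662, 0.21]
tcp_rot: [[-0.957, 0.289, -0.001], [0.289, 0.957, 0.0], [0.001, -0.0, -1.0]]
ft_force: [0.0, 0.1, -0.8]
grip_width: 0.0256
grasp_force: 0.0
```

```bash
python3 tq.py
```

```text
t 12.2 cw rad 0.3 Tz -0.011 0.028 F [ 0.1 -0.   0.1] xyz [636.6  66.1 210.2] q6 -1.19 g 0.0
```

Emit:
servo_tool(deltas=[[0, 0, 0, 0, 0, 0, 0.7], [0, 0, 0, 0, 0, 0, 1], [0, 0, 0, 0, 0, 0, 1], [0, 0, 0, 0, 0, 0, 1], [0, 0, 0, 0, 0, 0, 1]])

```text
clock: 12.7
tool_pos: [0.6365, 0.0653, 0.2105]
tcp_rot: [[-0.957, 0.29, -0.0], [0.29, 0.957, -0.001], [0.0, -0.001, -1.0]]
ft_force: [-2.8, -5.2, 3.2]
grip_width: 0.0084
grasp_force: 59.3
```

```bash
python3 tq.py
```

```text
t 12.9 cw rad 0.3 Tz -0.179 0.02 F [-2.2 -5.1  3.4] xyz [636.5  65.3 210.5] q6 -1.19 g 59.3
```

Emit:
servo_tool(deltas=[[0, 0, 0, 0, -0.05, 0, 1], [0, 0, 0, 0, -0.1, 0, 1], [0, 0, 0, 0, -0.1, 0, 1]])

```text
clock: 13.2
tool_pos: [0.6365, 0.0651, 0.2105]
tcp_rot: [[-0.957, 0.29, 0.0], [0.29, 0.957, 0.0], [-0.0, 0.0, -1.0]]
ft_force: [-1.5, -2.4, 4.1]
grip_width: 0.0089
grasp_force: 59.3
```

```bash
python3 tq.py
```

```text
t 13.4 cw rad 0.3 Tz -0.237 0.008 F [-2.  -1.7  3.3] xyz [636.5  65.1 210.5] q6 -1.19 g 59.3
```

Emit:
servo_tool(deltas=[[0, 0, 0.05, 0, 0, 0.02, 1], [0, 0, 0.1, 0, 0, 0.03, 1]])

```text
clock: 13.6
tool_pos: [0.6365, 0.0651, 0.2102]
tcp_rot: [[-0.923, 0.385, 0.0], [0.385, 0.923, -0.0], [-0.0, 0.0, -1.0]]
ft_force: [-1.5, -1.2, 3.9]
grip_width: 0.0088
grasp_force: 59.3
```

```bash
python3 tq.py
```

```text
t 13.8 cw rad 0.398 Tz 0.004 0.054 F [-1.9 -1.6  4. ] xyz [636.5  65.1 210.2] q6 -1.1 g 59.4
```

Emit:
servo_tool(deltas=[[0, 0, 0.05, 0, 0, 0.02, 1], [0, 0, 0.1, 0, 0, 0.03, 1]])

```text
clock: 14.0
tool_pos: [0.6365, 0.0651, 0.2099]
tcp_rot: [[-0.88, 0.474, 0.0], [0.474, 0.88, 0.0], [-0.0, 0.0, -1.0]]
ft_force: [-1.7, -1.0, 3.5]
grip_width: 0.0086
grasp_force: 59.4
```

```bash
python3 tq.py; python3 - <<'E'
from h import *
a=cv2.resize(manip.camera("side")["img"][160:260,240:360],None,fx=5,fy=5,interpolation=cv2.INTER_CUBIC)
cv2.imwrite("pics/g2.png",a)
E
```

```text
t 14.2 cw rad 0.498 Tz -0.027 0.059 F [-1.6 -0.5  4.3] xyz [636.5  65.1 209.9] q6 -1.0 g 59.5
```

View pics/g2.png

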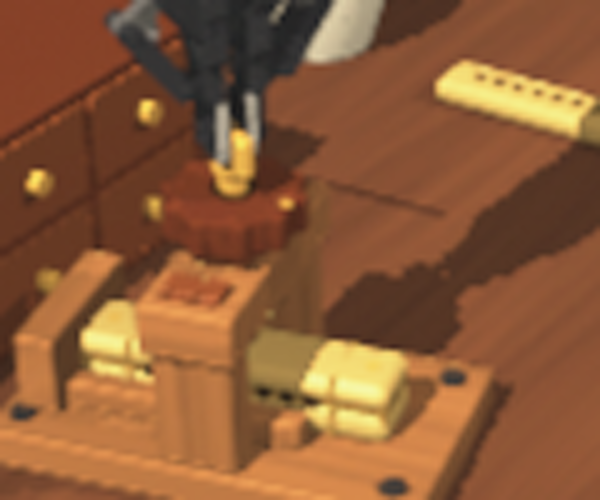

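The picture shows the wing turning with the fingers (it is nearly end-on now at (240,150)), the collar pin unmoved at (287,203), and a clear gap above the collar. Next I'll look at the torque samples one by one.

```bash
sed -i 's/^T=\[\];F=\[\]/s=manip.observe(); T=[s["ft_torque"][2]];F=[s["ft_force"]]/; s/,np.round(np.std(T),3)/,np.round(T,3)/' tq.py; python3 tq.py
```

```text
t 14.45 cw rad 0.499 Tz -0.017 [-0.031 -0.02  -0.039 -0.032  0.035] F [-2.  -0.7  5. ] xyz [636.5  65.1 209.9] q6 -0.99 g 59.5
```

Emit:
servo_tool(deltas=[[0, 0, 0.04, 0, 0, 0.01, 1], [0, 0, 0.08, 0, 0, 0.02, 1], [0, 0, 0.12, 0, 0, 0.04, 1]])

```text
clock: 14.75
tool_pos: [0.6365, 0.0651, 0.2095]
tcp_rot: [[-0.817, 0.576, 0.0], [0.576, 0.817, 0.0], [-0.0, 0.0, -1.0]]
ft_force: [-1.2, -1.9, 5.7]
grip_width: 0.0087
grasp_force: 59.5
```

```bash
python3 tq.py
```

```text
t 14.95 cw rad 0.619 Tz 0.035 [ 0.156  0.041  0.039 -0.059 -0.001] F [-1.4 -1.3  5.3] xyz [636.5  65.1 209.5] q6 -0.87 g 59.5
```

Emit:
servo_tool(deltas=[[0, 0, 0.04, 0, 0, 0.01, 1], [0, 0, 0.08, 0, 0, 0.02, 1], [0, 0, 0.12, 0, 0, 0.04, 1]])

```text
clock: 15.25
tool_pos: [0.6365, 0.0651, 0.2091]
tcp_rot: [[-0.742, 0.67, 0.0], [0.67, 0.742, 0.0], [-0.0, 0.0, -1.0]]
ft_force: [-2.3, -0.1, 5.8]
grip_width: 0.0087
grasp_force: 59.5
```

```bash
python3 tq.py
```

```text
t 15.45 cw rad 0.739 Tz 0.046 [ 0.135  0.065  0.059 -0.024 -0.004] F [-1.8 -0.4  5.3] xyz [636.6  65.1 209.1] q6 -0.75 g 59.5
```

Torque reads about 0.15 N·m while turning and relaxes when stopped, so I'll read it at the end of each motion.

```bash
sed -i 's/range(4)/range(0)/' tq.py; python3 tq.py
```

```text
t 15.45 cw rad 0.739 Tz -0.004 [-0.004] F [-2.9  0.   4.4] xyz [636.6  65.1 209.1] q6 -0.75 g 59.5
```

Emit:
servo_tool(deltas=[[0, 0, 0.04, 0, 0, 0.01, 1], [0, 0, 0.08, 0, 0, 0.02, 1], [0, 0, 0.12, 0, 0, 0.04, 1]])

```text
clock: 15.75
tool_pos: [0.6366, 0.0651, 0.2087]
tcp_rot: [[-0.657, 0.754, 0.0], [0.754, 0.657, 0.0], [-0.0, 0.0, -1.0]]
ft_force: [-1.6, -0.3, 5.5]
grip_width: 0.0086
grasp_force: 59.5
```

```bash
python3 tq.py
```

```text
t 15.75 cw rad 0.86 Tz 0.182 [0.182] F [-1.6 -0.3  5.5] xyz [636.6  65.1 208.7] q6 -0.63 g 59.5
```

Emit:
servo_tool(deltas=[[0, 0, 0.04, 0, 0, 0.01, 1], [0, 0, 0.08, 0, 0, 0.02, 1], [0, 0, 0.12, 0, 0, 0.04, 1]])

```text
clock: 16.05
tool_pos: [0.6366, 0.0651, 0.2083]
tcp_rot: [[-0.562, 0.827, 0.0], [0.827, 0.562, 0.0], [-0.0, 0.0, -1.0]]
ft_force: [-2.2, -1.3, 7.2]
grip_width: 0.0086
grasp_force: 59.6
```

```bash
python3 tq.py
```

```text
t 16.05 cw rad 0.98 Tz 0.156 [0.156] F [-2.2 -1.3  7.2] xyz [636.6  65.1 208.3] q6 -0.51 g 59.6
```

Emit:
servo_tool(deltas=[[0, 0, 0.04, 0, 0, 0.01, 1], [0, 0, 0.08, 0, 0, 0.02, 1], [0, 0, 0.12, 0, 0, 0.04, 1]])

```text
clock: 16.35
tool_pos: [0.6366, 0.0651, 0.2079]
tcp_rot: [[-0.459, 0.889, 0.001], [0.889, 0.459, 0.0], [-0.0, 0.001, -1.0]]
ft_force: [-1.8, -0.3, 4.9]
grip_width: 0.0083
grasp_force: 59.6
```

```bash
python3 tq.py
```

```text
t 16.35 cw rad 1.1 Tz 0.195 [0.195] F [-1.8 -0.3  4.9] xyz [636.6  65.1 207.9] q6 -0.39 g 59.6
```

Emit:
servo_tool(deltas=[[0, 0, 0.04, 0, 0, 0.01, 1], [0, 0, 0.08, 0, 0, 0.02, 1], [0, 0, 0.12, 0, 0, 0.04, 1]])

```text
clock: 16.65
tool_pos: [0.6366, 0.0651, 0.2076]
tcp_rot: [[-0.349, 0.937, 0.001], [0.937, 0.349, 0.0], [-0.0, 0.001, -1.0]]
ft_force: [-1.5, -0.1, 5.6]
grip_width: 0.0087
grasp_force: 59.6
```

```bash
python3 tq.py
```

```text
t 16.65 cw rad 1.22 Tz 0.167 [0.167] F [-1.5 -0.1  5.6] xyz [636.6  65.1 207.6] q6 -0.27 g 59.6
```

Torque is steady at about 0.17 N·m, so no touch yet. Continuing.

Emit:
servo_tool(deltas=[[0, 0, 0.04, 0, 0, 0.01, 1], [0, 0, 0.08, 0, 0, 0.02, 1], [0, 0, 0.12, 0, 0, 0.04, 1]])

```text
clock: 16.95
tool_pos: [0.6367, 0.0651, 0.2072]
tcp_rot: [[-0.235, 0.972, 0.001], [0.972, 0.235, 0.0], [-0.0, 0.001, -1.0]]
ft_force: [-1.7, -0.7, 6.5]
grip_width: 0.0084
grasp_force: 59.6
```

```bash
python3 tq.py
```

```text
t 16.95 cw rad 1.34 Tz 0.2 [0.2] F [-1.7 -0.7  6.5] xyz [636.7  65.1 207.2] q6 -0.15 g 59.6
```

Emit:
servo_tool(deltas=[[0, 0, 0.04, 0, 0, 0.01, 1], [0, 0, 0.08, 0, 0, 0.02, 1], [0, 0, 0.12, 0, 0, 0.04, 1]])

```text
clock: 17.25
tool_pos: [0.6367, 0.0651, 0.2068]
tcp_rot: [[-0.116, 0.993, 0.001], [0.993, 0.116, 0.0], [-0.0, 0.001, -1.0]]
ft_force: [-2.5, -0.7, 5.5]
grip_width: 0.0087
grasp_force: 59.6
```

```bash
python3 tq.py
```

```text
t 17.25 cw rad 1.46 Tz 0.179 [0.179] F [-2.5 -0.7  5.5] xyz [636.7  65.1 206.8] q6 -0.03 g 59.6
```

Emit:
servo_tool(deltas=[[0, 0, 0.04, 0, 0, 0.01, 1], [0, 0, 0.08, 0, 0, 0.02, 1], [0, 0, 0.12, 0, 0, 0.04, 1]])

```text
clock: 17.55
tool_pos: [0.6366, 0.0651, 0.2064]
tcp_rot: [[0.003, 1.0, 0.001], [1.0, -0.003, 0.0], [0.0, 0.001, -1.0]]
ft_force: [-0.4, 0.1, 5.6]
grip_width: 0.0085
grasp_force: 59.6
```

```bash
python3 tq.py
```

```text
t 17.55 cw rad 1.58 Tz 0.185 [0.185] F [-0.4  0.1  5.6] xyz [636.6  65.1 206.4] q6 0.09 g 59.6
```

Emit:
servo_tool(deltas=[[0, 0, 0.04, 0, 0, 0.01, 1], [0, 0, 0.08, 0, 0, 0.02, 1], [0, 0, 0.12, 0, 0, 0.04, 1]])

```text
clock: 17.85
tool_pos: [0.6367, 0.0651, 0.206]
tcp_rot: [[0.123, 0.992, 0.001], [0.992, -0.123, 0.0], [0.0, 0.001, -1.0]]
ft_force: [-1.2, -0.1, 6.7]
grip_width: 0.0084
grasp_force: 59.6
```

```bash
python3 tq.py
```

```text
t 17.85 cw rad 1.7 Tz 0.164 [0.164] F [-1.2 -0.1  6.7] xyz [636.7  65.1 206. ] q6 0.21 g 59.6
```

Emit:
servo_tool(deltas=[[0, 0, 0.04, 0, 0, 0.01, 1], [0, 0, 0.08, 0, 0, 0.02, 1], [0, 0, 0.12, 0, 0, 0.04, 1]])

```text
clock: 18.15
tool_pos: [0.6367, 0.0651, 0.2056]
tcp_rot: [[0.241, 0.971, 0.001], [0.971, -0.241, 0.0], [0.0, 0.001, -1.0]]
ft_force: [-0.9, -0.3, 6.3]
grip_width: 0.009
grasp_force: 59.6
```

```bash
python3 tq.py
```

```text
t 18.15 cw rad 1.82 Tz 0.205 [0.205] F [-0.9 -0.3  6.3] xyz [636.7  65.1 205.6] q6 0.33 g 59.6
```

Emit:
servo_tool(deltas=[[0, 0, 0.04, 0, 0, 0.01, 1], [0, 0, 0.08, 0, 0, 0.02, 1], [0, 0, 0.12, 0, 0, 0.04, 1]])

```text
clock: 18.45
tool_pos: [0.6367, 0.0651, 0.2053]
tcp_rot: [[0.355, 0.935, 0.001], [0.935, -0.355, -0.0], [0.0, 0.001, -1.0]]
ft_force: [-1.6, -1.4, 6.2]
grip_width: 0.0082
grasp_force: 59.6
```

```bash
python3 tq.py
```

```text
t 18.45 cw rad 1.94 Tz 0.117 [0.117] F [-1.6 -1.4  6.2] xyz [636.7  65.1 205.3] q6 0.45 g 59.6
```

Emit:
servo_tool(deltas=[[0, 0, 0.04, 0, 0, 0.01, 1], [0, 0, 0.08, 0, 0, 0.02, 1], [0, 0, 0.12, 0, 0, 0.04, 1]])

```text
clock: 18.75
tool_pos: [0.6367, 0.0651, 0.2048]
tcp_rot: [[0.465, 0.885, 0.001], [0.885, -0.465, -0.0], [0.0, 0.001, -1.0]]
ft_force: [-1.7, -1.1, 6.5]
grip_width: 0.0087
grasp_force: 59.6
```

```bash
python3 tq.py
```

```text
t 18.75 cw rad 2.06 Tz 0.16 [0.16] F [-1.7 -1.1  6.5] xyz [636.7  65.1 204.8] q6 0.57 g 59.6
```

Emit:
servo_tool(deltas=[[0, 0, 0.04, 0, 0, 0.01, 1], [0, 0, 0.08, 0, 0, 0.02, 1], [0, 0, 0.12, 0, 0, 0.04, 1]])

```text
clock: 19.05
tool_pos: [0.6367, 0.065, 0.2045]
tcp_rot: [[0.567, 0.823, 0.001], [0.823, -0.567, -0.0], [0.0, 0.001, -1.0]]
ft_force: [-1.7, -0.4, 6.4]
grip_width: 0.0085
grasp_force: 59.6
```

```bash
python3 tq.py
```

```text
t 19.05 cw rad 2.18 Tz 0.152 [0.152] F [-1.7 -0.4  6.4] xyz [636.7  65.  204.5] q6 0.69 g 59.6
```

Emit:
servo_tool(deltas=[[0, 0, 0.04, 0, 0, 0.01, 1], [0, 0, 0.08, 0, 0, 0.02, 1], [0, 0, 0.12, 0, 0, 0.04, 1]])

```text
clock: 19.35
tool_pos: [0.6367, 0.065, 0.204]
tcp_rot: [[0.662, 0.75, 0.001], [0.75, -0.662, -0.0], [0.0, 0.001, -1.0]]
ft_force: [-1.8, -0.9, 6.6]
grip_width: 0.0087
grasp_force: 59.6
```

```bash
python3 tq.py
```

```text
t 19.35 cw rad 2.3 Tz 0.147 [0.147] F [-1.8 -0.9  6.6] xyz [636.7  65.  204. ] q6 0.81 g 59.6
```

Emit:
servo_tool(deltas=[[0, 0, 0.04, 0, 0, 0.01, 1], [0, 0, 0.08, 0, 0, 0.02, 1], [0, 0, 0.12, 0, 0, 0.04, 1]])

```text
clock: 19.65
tool_pos: [0.6368, 0.065, 0.2037]
tcp_rot: [[0.747, 0.665, 0.001], [0.665, -0.747, -0.0], [0.001, 0.001, -1.0]]
ft_force: [-0.7, -0.4, 6.9]
grip_width: 0.0086
grasp_force: 59.8
```

```bash
python3 tq.py
```

```text
t 19.65 cw rad 2.42 Tz 0.209 [0.209] F [-0.7 -0.4  6.9] xyz [636.8  65.  203.7] q6 0.93 g 59.8
```

Emit:
servo_tool(deltas=[[0, 0, 0.04, 0, 0, 0.01, 1], [0, 0, 0.08, 0, 0, 0.02, 1], [0, 0, 0.12, 0, 0, 0.04, 1]])

```text
clock: 19.95
tool_pos: [0.6367, 0.065, 0.2034]
tcp_rot: [[0.821, 0.571, 0.001], [0.571, -0.821, -0.0], [0.001, 0.001, -1.0]]
ft_force: [-2.0, -1.3, 7.2]
grip_width: 0.0084
grasp_force: 59.9
```

```bash
python3 tq.py
```

```text
t 19.95 cw rad 2.54 Tz 0.258 [0.258] F [-2.  -1.3  7.2] xyz [636.7  65.  203.4] q6 1.05 g 59.9
```

Emit:
servo_tool(deltas=[[0, 0, 0.04, 0, 0, 0.01, 1], [0, 0, 0.08, 0, 0, 0.02, 1], [0, 0, 0.12, 0, 0, 0.04, 1]])

```text
clock: 20.25
tool_pos: [0.6368, 0.065, 0.2031]
tcp_rot: [[0.883, 0.469, 0.001], [0.469, -0.883, -0.0], [0.001, 0.001, -1.0]]
ft_force: [-1.8, -0.3, 9.2]
grip_width: 0.0086
grasp_force: 60.0
```

```bash
python3 tq.py
```

```text
t 20.25 cw rad 2.66 Tz 0.218 [0.218] F [-1.8 -0.3  9.2] xyz [636.8  65.  203.1] q6 1.17 g 60.0
```

Emit:
servo_tool(deltas=[[0, 0, 0.04, 0, 0, 0.01, 1], [0, 0, 0.08, 0, 0, 0.02, 1]])

```text
clock: 20.45
tool_pos: [0.6368, 0.065, 0.203]
tcp_rot: [[0.918, 0.397, 0.001], [0.397, -0.918, -0.0], [0.001, 0.001, -1.0]]
ft_force: [-1.9, -1.7, 8.0]
grip_width: 0.0086
grasp_force: 59.9
```

```bash
python3 tq.py; python3 -c "
from h import *
print(manip.observe()['grasp_force'])"
```

```text
t 20.45 cw rad 2.74 Tz 0.354 [0.354] F [-1.9 -1.7  8. ] xyz [636.8  65.  203. ] q6 1.25 g 59.9
59.93280351161957
```

Emit:
servo_tool(deltas=[[0, 0, 0.04, 0, 0, 0.01, 1], [0, 0, 0.08, 0, 0, 0.02, 1]])

```text
clock: 20.65
tool_pos: [0.6368, 0.0649, 0.2028]
tcp_rot: [[0.947, 0.322, 0.001], [0.322, -0.947, -0.0], [0.001, 0.001, -1.0]]
ft_force: [-2.4, -0.8, 7.8]
grip_width: 0.0083
grasp_force: 59.9
```

```bash
python3 tq.py; python3 -c "
from h import *
print(manip.observe()['grasp_force'])"
```

```text
t 20.65 cw rad 2.82 Tz 0.269 [0.269] F [-2.4 -0.8  7.8] xyz [636.8  64.9 202.8] q6 1.33 g 59.9
59.949215054512024
```

Torque has been climbing above the 0.17 baseline, and the touch fits at about 2.40 rad. The goal is about 2.94 rad.

Emit:
servo_tool(deltas=[[0, 0, 0.04, 0, 0, 0.01, 1]])

```text
clock: 20.75
tool_pos: [0.6368, 0.0649, 0.2026]
tcp_rot: [[0.959, 0.284, 0.001], [0.284, -0.959, -0.0], [0.001, 0.001, -1.0]]
ft_force: [-2.0, -1.7, 8.9]
grip_width: 0.0087
grasp_force: 60.0
```

```bash
python3 tq.py
```

```text
t 20.75 cw rad 2.86 Tz 0.375 [0.375] F [-2.  -1.7  8.9] xyz [636.8  64.9 202.6] q6 1.37 g 60.0
```

Emit:
servo_tool(deltas=[[0, 0, 0.04, 0, 0, 0.01, 1]])

```text
clock: 20.85
tool_pos: [0.6368, 0.0649, 0.2026]
tcp_rot: [[0.969, 0.245, 0.001], [0.245, -0.969, -0.0], [0.001, 0.001, -1.0]]
ft_force: [-1.8, -0.6, 6.8]
grip_width: 0.0086
grasp_force: 60.0
```

```bash
python3 tq.py
```

```text
t 20.85 cw rad 2.9 Tz 0.378 [0.378] F [-1.8 -0.6  6.8] xyz [636.8  64.9 202.6] q6 1.41 g 60.0
```

Emit:
servo_tool(deltas=[[0, 0, 0.04, 0, 0, 0.01, 1]])

```text
clock: 20.95
tool_pos: [0.6368, 0.0649, 0.2025]
tcp_rot: [[0.978, 0.207, 0.001], [0.207, -0.978, -0.0], [0.001, 0.001, -1.0]]
ft_force: [-1.3, -1.2, 7.5]
grip_width: 0.0084
grasp_force: 60.0
```

```bash
python3 tq.py; sed -i 's/range(0)/range(5)/' tq.py; python3 tq.py
```

```text
t 20.95 cw rad 2.94 Tz 0.372 [0.372] F [-1.3 -1.2  7.5] xyz [636.8  64.9 202.5] q6 1.45 g 60.0
t 21.2 cw rad 2.938 Tz 0.232 [0.372 0.236 0.241 0.18  0.185 0.18 ] F [-1.9 -1.4  8. ] xyz [636.8  64.9 202.5] q6 1.45 g 59.9
```

Moving torque is 0.21 N·m above the free value, and the stopped torque has risen from about 0 to 0.18. Both point to about 0.5 rad past touch, roughly 40 N. Releasing and rising.

Emit:
servo_tool(deltas=[[0, 0, 0, 0, 0, 0, 0.7], [0, 0, 0, 0, 0, 0, 0.4], [0, 0, 0, 0, 0, 0, 0.3], [0, 0, 0, 0, 0, 0, 0.3], [0, 0, 0, 0, 0, -1, 0.3], [0, 0, 0, 0, 0, -3, 0.3], [0, 0, 0, 0, 0, -5.5, 0.3], [0, 0, 0, 0, 0, -8, 0.3], [0, 0, 0, 0, 0, -10, 0.3], [0, 0, 0, 0, 0, -10, 0.3]])

```text
clock: 22.2
tool_pos: [0.6381, 0.0651, 0.306]
tcp_rot: [[0.978, 0.206, 0.007], [0.206, -0.978, 0.001], [0.007, 0.001, -1.0]]
ft_force: [0.4, 0.2, 0.9]
grip_width: 0.03
grasp_force: 0.0
```

Emit:
servo_tool(deltas=[[0, 0, 0, -2, 0, 0, 0.3], [0, 0, 0, -5, 0, 0, 0.3], [0, 0, 0, -8, 0, 0, 0.3], [0, 0, 0, -11, 0, 0, 0.3], [0, 0, 0, -14, 0, 0, 0.3], [0, 0, 0, -17, 0, 0, 0.3], [0, 0, 0, -19, 0, 0, 0.3], [0, 0, 0, -20, 0, 0, 0.3], [0, 0, 0, -20, 0, 0, 0.3]])

```text
clock: 23.1
tool_pos: [0.4399, 0.0236, 0.3017]
tcp_rot: [[0.979, 0.206, -0.0], [0.206, -0.979, 0.0], [-0.0, -0.0, -1.0]]
ft_force: [0.9, -0.0, -0.1]
grip_width: 0.0299
grasp_force: 0.0
```

```bash
python3 - <<'E'
from h import *
c=manip.camera("top"); P=cloud(c).reshape(-1,3);I=cv2.cvtColor(c["img"],cv2.COLOR_BGR2HSV).reshape(-1,3)
d=np.hypot(P[:,0]-.638,P[:,1]-.065); q=P[(d<.03)&(P[:,2]>.190)&(P[:,2]<.22)]
r=cv2.minAreaRect((q[:,:2]*1000).astype(np.float32)); print("wing",r,q[:,2].max()); print(cv2.fitLine((q[:,:2]*1000).astype(np.float32),cv2.DIST_L2,0,.01,.01).ravel())
a=np.radians(14.4); e=np.array([np.cos(a),np.sin(a)]);n=np.array([-e[1],e[0]])
x=(P[:,:2]-[.639,.065])@e; y=(P[:,:2]-[.639,.065])@n; m=(abs(y)<.025)&(I[:,0]>18)&(I[:,0]<35)&(I[:,1]>80)&(abs(P[:,2]-.064)<.006)&(abs(x)<.12)
print("mould far",np.sort(x[m])[[0,-3,-1]])
s=manip.observe(); print(s["clock"],s["tool_pos"],s["ft_force"])
b=manip.camera("side")["img"][160:260,240:360]
o=np.load("top0.npz")["img"]
f=lambda i:cv2.resize(i[115:215,260:360],None,fx=4,fy=4,interpolation=cv2.INTER_CUBIC)
cv2.imwrite("pics/f1.png",np.hstack([f(o),f(c["img"])]))
E
```

```text
wing ((638.6016845703125, 65.06021118164062), (41.45638656616211, 9.867646217346191), 12.912035942077637) 0.20523735844446858
[9.7778004e-01 2.0963350e-01 6.3780725e+02 6.4776619e+01]
mould far [-0.09457098  0.09357669  0.09377196]
23.15 [0.44097504 0.02374337 0.30193246] [-0.76908519 -0.39261327  0.08220768]
```

View pics/f1.png

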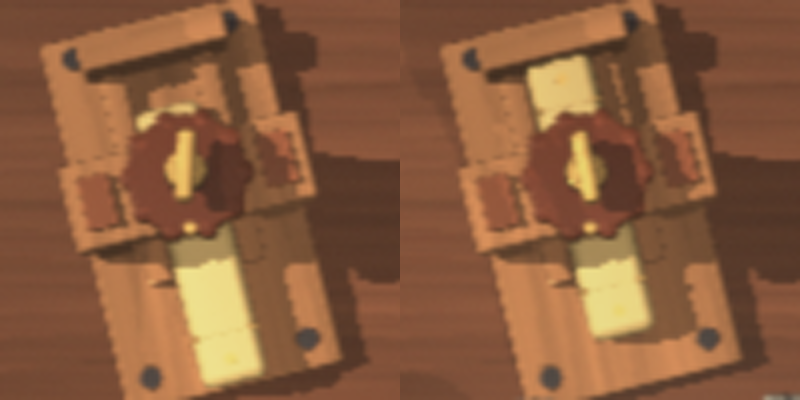

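Before (left) and after (right): the mould is against the stop, at (560,80) on the right. The pin has not moved, (190,228) against (590,228). The wing stayed where I left it, at a yaw of about 12°. Handing in.

```bash
python3 -c "
from plant import manip
print(manip.finish_job())"
```

```text
the job is handed in; nothing more can be done
None
```

The job is handed in, but no verdict came back: the mould is home against the stop, the wing was left about 0.5 rad past first touch (about 40 N, estimated from the torque rise, not measured), the collar pin looks unmoved in before-and-after pictures, and the arm is clear.

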